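# Put the impact sockets back on the post rack in order of size

### The job

Put the four loose impact sockets back on the socket rack, each standing over a post of its own, open end down and fully down on the rack's base, in order of size: the smallest on the post next to the hanging eye, rising to the largest at the other end. Set them down, do not drop them, and leave the tin where it stands.

Things in the scene. Friction and masses are not known exactly. Their poses are not given: they have to be found in the camera images.
- socket_24: the smallest of four loose impact sockets: plain dark steel cylinder, outside diameter 38 mm, 50 mm tall, about 0.28 kg, standing with its open (bolt) end down and its 19 mm square drive hole up; the bore below is 24 mm wide and 34 mm deep. Thin rubber retaining ring 9 to 13 mm below the top. Origin: centre of the underside; z along its axis, upward.
- socket_30: the second smallest of four loose impact sockets: plain dark steel cylinder, outside diameter 46 mm, 53 mm tall, about 0.42 kg, standing with its open (bolt) end down and its 19 mm square drive hole up; the bore below is 30 mm wide and 34 mm deep. Thin rubber retaining ring 9 to 13 mm below the top. Origin: centre of the underside; z along its axis, upward.
- socket_36: the second largest of four loose impact sockets: plain dark steel cylinder, outside diameter 54 mm, 56 mm tall, about 0.58 kg, standing with its open (bolt) end down and its 19 mm square drive hole up; the bore below is 36 mm wide and 34 mm deep. Thin rubber retaining ring 9 to 13 mm below the top. Origin: centre of the underside; z along its axis, upward.
- socket_41: the largest of four loose impact sockets: plain dark steel cylinder, outside diameter 62 mm, 60 mm tall, about 0.75 kg, standing with its open (bolt) end down and its 19 mm square drive hole up; the bore below is 41 mm wide and 34 mm deep. Thin rubber retaining ring 9 to 13 mm below the top. Origin: centre of the underside; z along its axis, upward.
- post_a: fixed black post on the socket rack, 8 mm diameter, 27 mm tall, at one end of the row. Four identical posts stand in line 85 mm apart, a, b, c, d. Origin: centre of its foot, on the rack's top face, 12 mm above the work surface; z up, y along the row towards d. The rack is a fixed grey-painted steel channel 330 x 72 x 12 mm. A socket goes over a post until its rim rests on this channel.
- post_b: fixed black post on the socket rack, 8 mm diameter, 27 mm tall, second, next to post_a. Four identical posts stand in line 85 mm apart, a, b, c, d. Origin: centre of its foot, on the rack's top face, 12 mm above the work surface; z up, y along the row towards d. The rack is a fixed grey-painted steel channel 330 x 72 x 12 mm. A socket goes over a post until its rim rests on this channel.
- post_c: fixed black post on the socket rack, 8 mm diameter, 27 mm tall, third, next to post_d. Four identical posts stand in line 85 mm apart, a, b, c, d. Origin: centre of its foot, on the rack's top face, 12 mm above the work surface; z up, y along the row towards d. The rack is a fixed grey-painted steel channel 330 x 72 x 12 mm. A socket goes over a post until its rim rests on this channel.
- post_d: fixed black post on the socket rack, 8 mm diameter, 27 mm tall, at the other end of the row. Four identical posts stand in line 85 mm apart, a, b, c, d. Origin: centre of its foot, on the rack's top face, 12 mm above the work surface; z up, y along the row towards d. The rack is a fixed grey-painted steel channel 330 x 72 x 12 mm. A socket goes over a post until its rim rests on this channel.
- hanging_eye: steel ring lying flat against one end of the rack, 36 mm outside, 22 mm inside diameter, 10 mm high, fixed: the eye the rack is hung up by. It is at post_a's end or at post_d's end, 54.5 mm beyond the end post; the rack's other end has a black rubber foot of similar size. Origin: centre of the ring, on the work surface; z up.
- tin: bystander: round steel tin with a press-on lid, 85 mm diameter, 56 mm high, 0.32 kg, to the left of the work. Origin: centre of the underside. (Also lying about, out of the way: a heavy green angle grinder, 70 mm high, on the right, and a long steel ratchet handle, 34 mm high, beyond the rack.)
There are look-alikes about, which are no part of the job. What is shaped like the socket_36 but blue, pink or red is not meant.

How it is judged:
At the end, for the whole second after the job is handed in: From the post next to the hanging eye on: the 38, 46, 54 and 62 mm sockets in that order, each over its post (centres within 21 mm), rim within 4 mm of the rack base in height, upright within 0.08 rad, at rest. The tin never moved over 40 mm (((horizontal distance between hanging_eye and post_a below 0.1 m and (horizontal distance between socket_24 and post_a below 0.021 m and z of socket_24 in the frame of post_a between -0.004 and 0.004 m) and (horizontal distance between socket_30 and post_b below 0.021 m and z of socket_30 in the frame of post_b between -0.004 and 0.004 m) and (horizontal distance between socket_36 and post_c below 0.021 m and z of socket_36 in the frame of post_c between -0.004 and 0.004 m) and (horizontal distance between socket_41 and post_d below 0.021 m and z of socket_41 in the frame of post_d between -0.004 and 0.004 m)) or (horizontal distance between hanging_eye and post_d below 0.1 m and (horizontal distance between socket_24 and post_d below 0.021 m and z of socket_24 in the frame of post_d between -0.004 and 0.004 m) and (horizontal distance between socket_30 and post_c below 0.021 m and z of socket_30 in the frame of post_c between -0.004 and 0.004 m) and (horizontal distance between socket_36 and post_b below 0.021 m and z of socket_36 in the frame of post_b between -0.004 and 0.004 m) and (horizontal distance between socket_41 and post_a below 0.021 m and z of socket_41 in the frame of post_a between -0.004 and 0.004 m))) and linear speed of each of socket_24, socket_30, socket_36, socket_41 below 0.03 m/s and angle between each of socket_24, socket_30, socket_36, socket_41's own z axis and vertical below 0.08 rad); the robot touches nothing.
It fails at once if the tin is pushed more than 40 mm from where it stood (distance of tin from where it was at the start of the episode above 0.04 m).
It fails at once if the smallest socket is dropped (falls free, faster than 0.7 m/s, as from 25 mm or more) (contact force between the fingers and socket_24 below 0.3 N and linear speed of socket_24 above 0.7 m/s).
It fails at once if the second smallest socket is dropped (falls free, faster than 0.7 m/s, as from 25 mm or more) (contact force between the fingers and socket_30 below 0.3 N and linear speed of socket_30 above 0.7 m/s).
It fails at once if the second largest socket is dropped (falls free, faster than 0.7 m/s, as from 25 mm or more) (contact force between the fingers and socket_36 below 0.3 N and linear speed of socket_36 above 0.7 m/s).
It fails at once if the largest socket is dropped (falls free, faster than 0.7 m/s, as from 25 mm or more) (contact force between the fingers and socket_41 below 0.3 N and linear speed of socket_41 above 0.7 m/s).
It also fails if it takes over 88 s, if anything falls off the work surface, if the arm or the gripper's body presses on something with over 40 N, if the wrist force passes 120 N, or if a joint passes its speed limit or range.

### The arm

A 7-joint arm with a two-finger parallel gripper is mounted at the origin on the work surface. World frame = base frame: x ahead of the robot, y to its left, z up, the work surface at z = 0. Lengths are in m, angles in rad, forces in N, time in s.
With the tool pointing down it reaches from about 0.4 to 0.9 m from the base axis. Payload 5.6 kg.
Tool frame: the origin (TCP) lies at the very end of the fingers, on their centre line; the grasp point (between the pads) lies 19 mm behind it; z points along the fingers, y is the line along which they close (so a half turn about z gives the same grasp; the last joint's range is limited). The gripper opens to 92 mm and grips with 3 to 60 N. Pads are 20 mm wide; open, the fingers measure 128 mm over their backs; the gripper's body (75 mm by 189 mm) begins 69 mm behind the grasp point.
Start: joints at [1.076, 0.468, -0.012, 1.603, 0.006, 1.071, -0.056], TCP at [0.284, -0.585, 0.215] pointing down, gripper open.
Joint ranges: [-2.53, 2.53], [-0.31, 2.02], [-1.57, 1.55], [0.28, 2.44], [-1.29, 4.43], [0.15, 1.84], [-2.92, 2.92]. Speed limits (rad/s): [2.57, 2.57, 3.14, 3.14, 3.14, 3.14, 3.14].

### API

Orientations are given as a unit quaternion [x, y, z, w].
In Python, from station import * gives the robot as it stands.
- The arm moves only by the shell command python3 -m inch 'ROWS' [FORCE]. ROWS is text: rows parted by semicolons, each of 7 numbers parted by spaces: the turn, a rotation vector about the tool's x, y, z in degrees, then the shift along the tool's x, y, z in mm, then the opening, from -1 (shut) to 1 (fully open). A call has 1 to 10 rows; each row is the pose to reach, as a shift and turn from the pose commanded when the call began, along the tool's axes at that moment; what a row does not reach only later rows make up. A row lasts 1/10 s, in which the tool goes at most 50 mm and 8.59 degrees, less where a joint would pass 70% of its speed; a pose out of reach is approached as far as the arm can. A call with a gripper value outside its range is refused whole. The fingers move at their own pace and stop on an object; FORCE is the grip in N (left out, the last holds). Time passes only in rows, so rows that repeat a pose let the fingers close. It gives the time, the measured TCP pose, the force, the opening and the grip force at its end, in the units of the state.
- observe(): the state, without advancing time (a new reading comes with each control period).
- camera(name): name is "scene" or "top" or "wrist"; returns a dict with "img" (480x640x3 uint8, blue, green, red), "fx", "fy", "cx", "cy" (pixels), "dist" ([k1, k2, p1, p2, k3] as OpenCV has them; the pictures are not rectified), "rvec" (rotation vector, rad) and "tvec" (3), from world to camera coordinates, as OpenCV has them. Camera axes: x right, y down, z forward; pixel columns grow to the right and rows downward; lengths in m; the calibration is good to about 2 mm. A picture is of the moment at which its call begins. There is no depth.
- close_job(): hands the job in; it is judged then, once.
The state is a dict: "time_s": time; "joint_pos": joint angles; "joint_vel": joint speeds; "effort": joint torques, N m; "ee_pos": TCP position; "eef_rot": TCP orientation; "contact_force": force on the tool from outside, world axes, zero at the start; "wrist_torque": the same for the moment, N m; "grip_width": finger opening in m; "grasp_force": force on a finger pad.
Only numpy, scipy, OpenCV 4.12 (cv2) and the standard library are available. Lean on these libraries where they do the work, as an engineer would, in place of code of your own. Each camera call takes 0.05 s, during which the arm holds its last target. There are 200 camera calls.

## Working session

There is one attempt and no reset: what is moved stays moved. The work goes in short steps, Python scripts to look and compute and a shell command to move; the robot and the scene stay as the last step left them, time stands still between calls to the robot, and variables do not carry over. Pictures are saved under pics/ and viewed, at most 14 in all, crops included, and the job is handed in when it is done.

```bash
ls; mkdir -p pics; python3 - <<'E'
from station import *
import cv2,json
for n in ("scene","top","wrist"):
    c=camera(n); cv2.imwrite(f"pics/{n}0.png",c["img"])
    print(n,{k:v for k,v in c.items() if k!="img"})
print(observe())
E
```

```text
pics
scene {'fx': 461.9546435690675, 'fy': 461.9546435690675, 'cx': 311.54160495317933, 'cy': 233.84496122866756, 'dist': array([0.01395293, 0.        , 0.        , 0.        , 0.        ]), 'rvec': array([ 1.94148345,  1.15123518, -0.57980315]), 'tvec': array([-0.30975042, -0.22575767,  1.28152429])}
top {'fx': 538.6728735930338, 'fy': 538.6728735930338, 'cx': 321.18148277593644, 'cy': 234.68226003243385, 'dist': array([-0.15975996,  0.        ,  0.        ,  0.        ,  0.        ]), 'rvec': array([ 2.13224321, -2.14267393,  0.16389256]), 'tvec': array([0.08986028, 0.50291499, 0.92167008])}
wrist {'fx': 366.80089920925275, 'fy': 366.80089920925275, 'cx': 319.4730345179022, 'cy': 241.32084091268445, 'dist': array([0.01186141, 0.        , 0.        , 0.        , 0.        ]), 'rvec': array([-2.48531149,  1.55611765,  0.18981115]), 'tvec': array([-0.64963276, -0.02689514,  0.39001575])}
{'time_s': 0.15, 'joint_pos': array([ 1.07602348,  0.46817595, -0.01158481,  1.60337511,  0.00600513,
        1.07136731, -0.05632074]), 'joint_vel': array([ 0.00171082, -0.0033693 , -0.00060331, -0.00264767,  0.0007843 ,
        0.00026047,  0.00062316]), 'effort': array([-8.96615825e-05, -5.20947862e+01, -1.25105702e-02, -2.43975931e+01,
       -5.66939672e-02,  1.52994320e-02,  1.40947254e-04]), 'ee_pos': array([ 0.28351435, -0.5844443 ,  0.21387377]), 'eef_rot': array([ 9.74606911e-01,  2.23921753e-01, -1.99084414e-04, -6.14470982e-04]), 'contact_force': array([1.5218934 , 0.09935395, 0.58525294]), 'wrist_torque': array([-0.04808221,  0.02518715, -0.02857961]), 'grasp_force': 0.0, 'grip_width': 0.0919004651179258}
```

View pics/top0.png

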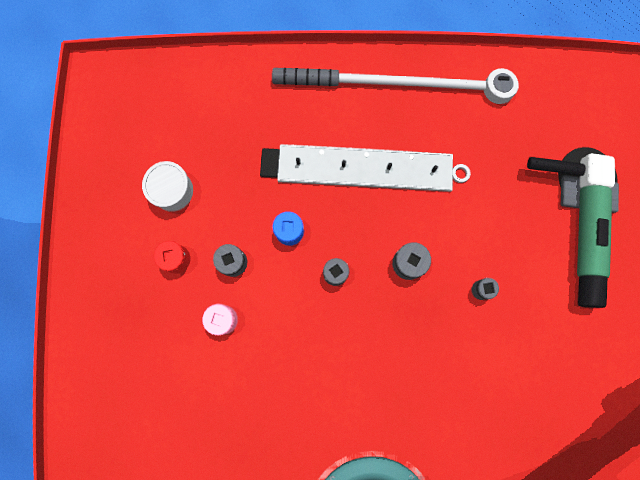

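View pics/scene0.png

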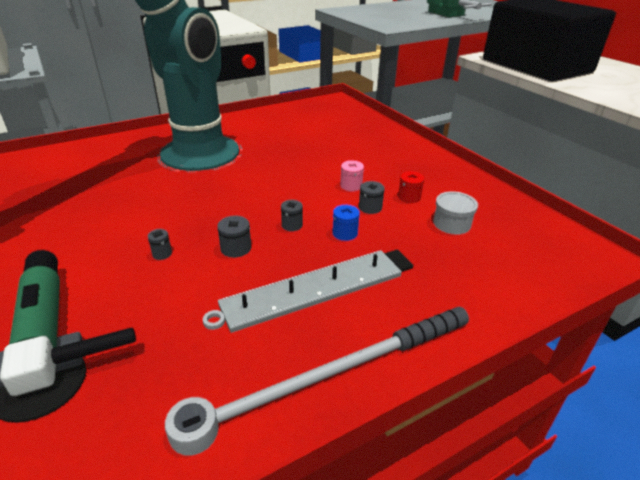

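Top view candidates:
- Grey sockets: (486,289) smallest, (335,272), (229,261) and (412,261) largest.
- Look-alikes, not wanted: blue (288,228), red (170,256), pink (219,319).
- Rack posts near (434,170), (389,168), (343,164) and (297,162). The steel eye is at (461,173), the right end, and the black foot at (270,162).
- The tin is at (167,187).

In the scene view the sockets appear at (160,243), (291,214), (371,196) and (233,235). The eye is at (213,320).

```bash
cat > h.py <<'E'
import numpy as np, cv2
from station import *
def KD(c): return np.array([[c["fx"],0,c["cx"]],[0,c["fy"],c["cy"]],[0,0,1]]),np.array(c["dist"])
def ray(c,p):
    K,D=KD(c); n=cv2.undistortPoints(np.array([[p]],float),K,D)[0,0]
    R,_=cv2.Rodrigues(c["rvec"]); o=-R.T@c["tvec"]; d=R.T@np.array([n[0],n[1],1]); return o,d/np.linalg.norm(d)
def onz(c,p,z):
    o,d=ray(c,p); return o+d*(z-o[2])/d[2]
def tri(rs):
    A=sum(np.eye(3)-np.outer(d,d) for o,d in rs); b=sum((np.eye(3)-np.outer(d,d))@o for o,d in rs)
    X=np.linalg.solve(A,b); return X,max(np.linalg.norm(np.cross(X-o,d)) for o,d in rs)
def proj(c,X):
    K,D=KD(c); return cv2.projectPoints(np.array([X],float),np.array(c["rvec"]),np.array(c["tvec"]),K,D)[0][0,0]
def dark(c,th=50,amin=6,amax=3000):
    m=(c["img"].max(2)<th).astype(np.uint8)
    n,l,s,ce=cv2.connectedComponentsWithStats(m)
    return [(ce[i].round(1),s[i]) for i in range(1,n) if amin<=s[i][4]<=amax],l
E
python3 - <<'E'
from h import *
for n,(x0,x1,y0,y1) in (("top",(130,510,130,340)),("scene",(130,480,140,340))):
    c=camera(n); np.save(f"{n}.npy",c,allow_pickle=True)
    R,_=cv2.Rodrigues(c["rvec"]); print(n,(-R.T@c["tvec"]).round(3))
    for ce,s in dark(c)[0]:
        if x0<ce[0]<x1 and y0<ce[1]<y1: print(ce,s)
t=cv2.imread("pics/top0.png"); s=cv2.imread("pics/scene0.png")
a=cv2.resize(t[135:305,205:505],None,fx=2.6,fy=2.6,interpolation=2)[:,:780]
cv2.imwrite("pics/crop1.png",a)
cv2.imwrite("pics/crop2.png",cv2.resize(s[170:340,130:430],None,fx=2.6,fy=2.6,interpolation=2))
E
```

```text
top [0.353 0.084 0.99 ]
[269.5 162.2] [260 149  19  29 321]
[297.5 161. ] [296 158   4   7  18]
[343.1 163.6] [342 161   3   6  17]
[389.2 165.9] [387 163   5   7  18]
[434.  168.5] [432 166   5   6  20]
[227.7 258.5] [222 253  12  12  77]
[413.8 259.3] [408 253  12  13  72]
[401.4 270.4] [395 254  20  26  49]
[238.5 268. ] [228 256  17  20  43]
[335.8 270.4] [330 265  13  12  72]
[478.3 290.2] [476 280   9  19  41]
[488.6 287.9] [484 283  10  11  76]
[335.5 284. ] [332 284   8   1   8]
scene [ 1.173 -0.299  0.568]
[167.2 145.4] [161 141  12  10  25]
[372.2 186.4] [370 185   6   4  14]
[370.1 200.8] [360 190  23  22 254]
[290.8 204.8] [288 203   7   4  17]
[292.2 219.9] [282 210  20  20 278]
[232.2 224. ] [229 222   8   4  22]
[235.5 242.9] [219 229  31  27 514]
[157.3 234. ] [154 232   8   5  29]
[161.1 248.1] [150 237  21  21 246]
[399.5 260.4] [387 251  25  20 241]
[374.4 260.2] [373 255   4  11  25]
[334.1 272.6] [333 267   3  12  31]
[291.  286.2] [290 281   3  11  32]
[244.2 301. ] [243 295   4  12  34]
[430.3 332.1] [399 311  63  39 290]
```

View pics/crop1.png

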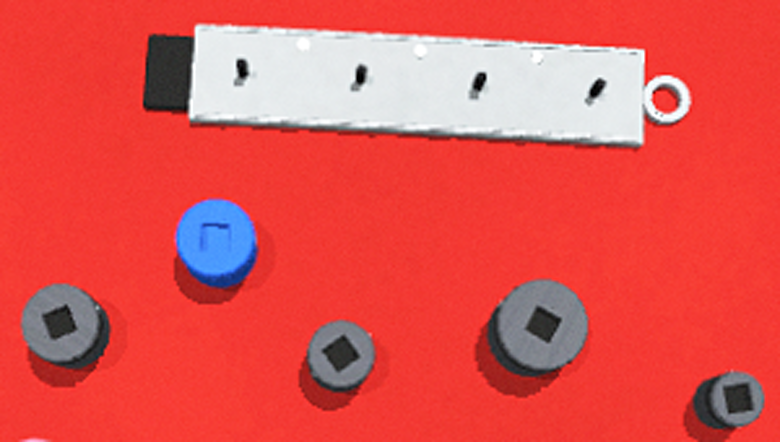

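View pics/crop2.png

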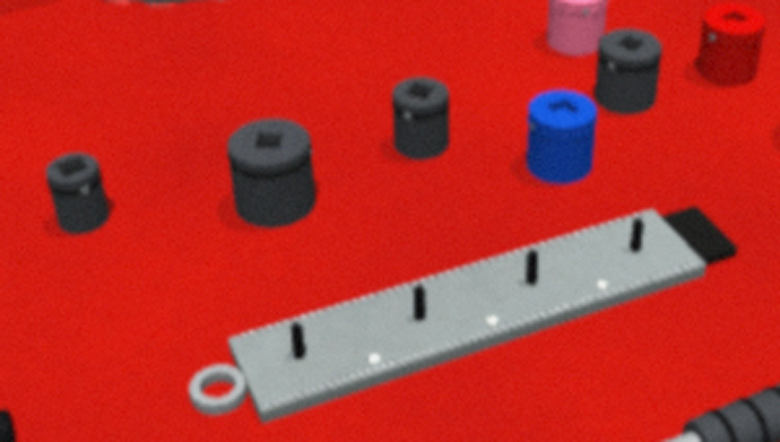

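The crops confirm four grey sockets of four sizes (top-view holes at 228/259, 336/270, 414/259 and 489/288). The ring eye is at the right end and the black foot at the left. Next I triangulate.

```bash
python3 - <<'E'
from h import *
T=np.load("top.npy",allow_pickle=True).item(); S=np.load("scene.npy",allow_pickle=True).item()
P=dict(s24=((488.6,287.9),(157.3,234)),s30=((335.8,270.4),(290.8,204.8)),s36=((227.7,258.5),(372.2,186.4)),s41=((413.8,259.3),(232.2,224)),
p1=((434,168.5),(244.2,301)),p2=((389.2,165.9),(291,286.2)),p3=((343.1,163.6),(334.1,272.6)),p4=((297.5,161),(374.4,260.2)),eye=((461,173),(213.5,319.5)))
for k,(a,b) in P.items():
    X,e=tri([ray(T,a),ray(S,b)]); print(k,X.round(4),"gap",round(e*1000,1))
for (k,D,z) in (("s24",.038,.05),("s30",.046,.053),("s36",.054,.056),("s41",.062,.06)):
    print(k,"top@z",onz(T,P[k][0],z).round(4), "scene@z",onz(S,P[k][1],z).round(4))
for q in ((167,187),(288,226),(170,254)): print("tin/blue/red",onz(T,q,.056).round(3))
s=observe(); R=__import__("scipy.spatial.transform",fromlist=["Rotation"]).Rotation.from_quat(s["eef_rot"]).as_matrix(); print(R.round(3))
E
```

```text
s24 [ 0.4052 -0.2076  0.0492] gap 0.6
s30 [0.438  0.0621 0.0532] gap 0.1
s36 [0.4597 0.252  0.0567] gap 0.8
s41 [ 0.4559 -0.0739  0.0596] gap 0.0
p1 [ 0.6298 -0.1232  0.0249] gap 0.4
p2 [ 0.6348 -0.0387  0.0255] gap 0.9
p3 [0.6393 0.0465 0.0252] gap 0.4
p4 [0.6448 0.1312 0.0253] gap 0.3
eye [ 0.6268 -0.1785  0.0058] gap 1.1
s24 top@z [ 0.405 -0.208  0.05 ] scene@z [ 0.4068 -0.2072  0.05  ]
s30 top@z [0.4381 0.0622 0.053 ] scene@z [0.4378 0.0621 0.053 ]
s36 top@z [0.4594 0.2514 0.056 ] scene@z [0.4589 0.2535 0.056 ]
s41 top@z [ 0.4559 -0.0738  0.06  ] scene@z [ 0.4565 -0.0741  0.06  ]
tin/blue/red [0.59  0.366 0.056]
tin/blue/red [0.517 0.146 0.056]
tin/blue/red [0.468 0.355 0.056]
[[ 0.9    0.437 -0.   ]
 [ 0.437 -0.9    0.001]
 [-0.    -0.001 -1.   ]]
```

The heights check out: socket tops at 49, 53, 57 and 60 mm, post middles at 25 mm, pitch 85 mm, eye 55 mm from p1. That gives 24→p1, 30→p2, 36→p3, 41→p4. The fingers will close across the rack, so tool y lies at about -3.4° world.

```bash
cat > to.py <<'E'
import sys; from h import *; from scipy.spatial.transform import Rotation as Ro
G=dict(s24=(.4055,-.2077),s30=(.438,.0621),s36=(.4595,.252),s41=(.456,-.0739),p1=(.6298,-.1232),p2=(.6348,-.0387),p3=(.6393,.0465),p4=(.6448,.1312))
def go(x,y,z):
    s=observe(); R=Ro.from_quat(s["eef_rot"]).as_matrix(); a=np.radians(-3.4)
    ty=np.array([np.cos(a),np.sin(a),0]); tz=np.array([0,0,-1.]); Rt=np.c_[np.cross(ty,tz),ty,tz]
    print("t",round(s["time_s"],2),"pos",s["ee_pos"].round(4),"F",s["contact_force"].round(1),"grip",round(s["grip_width"],4),round(s["grasp_force"],1))
    print("  turn deg",np.degrees(Ro.from_matrix(R.T@Rt).as_rotvec()).round(2),"shift mm",(1000*R.T@(np.array([x,y,z])-s["ee_pos"])).round(1))
if __name__=="__main__": go(*G[sys.argv[1]],float(sys.argv[2]))
E
python3 to.py s24 0.14
```

```text
t 0.25 pos [ 0.2836 -0.5846  0.2141] F [-0.4 -0.5 -0.1] grip 0.0919 0.0
  turn deg [-4.000e-02 -2.000e-02 -6.072e+01] shift mm [ 274.2 -285.8   74.3]
```

```bash
python3 -m inch '0 0 -6 30 -30 5 1; 0 0 -14 60 -62 15 1; 0 0 -22 90 -94 25 1; 0 0 -30 120 -126 35 1; 0 0 -38 150 -158 45 1; 0 0 -46 180 -190 55 1; 0 0 -54 210 -222 65 1; 0 0 -60.7 240 -250 74 1; 0 0 -60.7 274 -286 74 1; 0 0 -60.7 274 -286 74 1' 40; python3 to.py s24 0.012
python3 - <<'E'
from h import *
c=camera("wrist"); im=c["img"].copy()
for X in ((.4055,-.2077,.05),):
    p=proj(c,X); print(p); cv2.drawMarker(im,tuple(int(v) for v in p),(0,255,255),0,14,1)
cv2.imwrite("pics/w1.png",im)
E
```

```text
time_s: 1.25
ee_pos: [0.4072, -0.2017, 0.1406]
eef_rot: [0.724, 0.689, 0.001, -0.001]
contact_force: [-0.5, -0.4, -0.4]
grip_width: 0.0923
grasp_force: 0.0
t 1.25 pos [ 0.4072 -0.2017  0.1406] F [-0.5 -0.4 -0.4] grip 0.0923 0.0
  turn deg [ 0.02 -0.13  0.55] shift mm [ -6.3  -1.4 128.6]
[316.90204075 252.51946307]
```

View pics/w1.png

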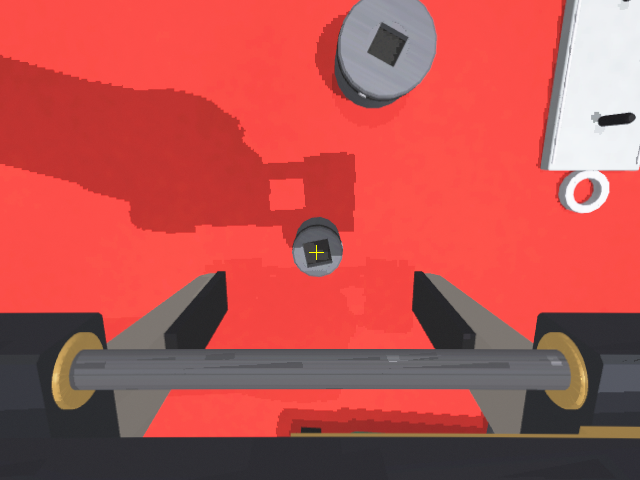

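The wrist view shows the projected point (317,252) landing on the smallest socket's drive hole, so the calibration agrees.

```bash
python3 -m inch '0 0 0 0 0 0 1; 0 0 0 0 0 0 1'; python3 to.py s24 0.012
```

```text
time_s: 1.5
ee_pos: [0.405, -0.2094, 0.1406]
eef_rot: [0.729, 0.685, -0.0, 0.0]
contact_force: [0.2, 0.1, 0.1]
grip_width: 0.092
grasp_force: 0.0
t 1.5 pos [ 0.405  -0.2094  0.1406] F [0.2 0.1 0.1] grip 0.092 0.0
  turn deg [-0.    0.04 -0.16] shift mm [  1.8   0.4 128.6]
```

```bash
python3 -m inch '0 0 0 2 0 25 1; 0 0 0 2 0 60 1; 0 0 0 2 0 95 1; 0 0 0 2 0 120 1; 0 0 0 2 0 128 1; 0 0 0 2 0 128 1; 0 0 0 2 0 128 -1; 0 0 0 2 0 128 -1; 0 0 0 2 0 128 -1; 0 0 0 2 0 128 -1' 40; python3 -m inch '0 0 0 0 0 0 -1; 0 0 0 0 0 0 -1;0 0 0 0 0 0 -1; 0 0 0 0 0 0 -1' 40; python3 to.py p1 0.1
```

```text
time_s: 2.5
ee_pos: [0.406, -0.2063, 0.0133]
eef_rot: [0.728, 0.686, 0.0, 0.001]
contact_force: [1.6, 0.2, -0.0]
grip_width: 0.0619
grasp_force: 0.0
time_s: 2.9
ee_pos: [0.4054, -0.2059, 0.0126]
eef_rot: [0.728, 0.686, -0.0, -0.0]
contact_force: [-0.3, -0.8, 2.7]
grip_width: 0.0377
grasp_force: 40.0
t 2.9 pos [ 0.4054 -0.2059  0.0126] F [-0.3 -0.8  2.7] grip 0.0377 40.0
  turn deg [-0.02  0.01 -0.01] shift mm [ 95.9 219.  -87.4]
```

```bash
python3 -m inch '0 0 0 0 0 -20 -1; 0 0 0 0 0 -55 -1; 0 0 0 0 0 -90 -1; 0 0 0 15 35 -100 -1; 0 0 0 33 75 -100 -1; 0 0 0 51 117 -100 -1; 0 0 0 69 158 -100 -1; 0 0 0 87 198 -100 -1; 0 0 0 96 219 -100 -1; 0 0 0 96 219 -100 -1'; python3 -m inch '0 0 0 0 0 0 -1; 0 0 0 0 0 0 -1'; python3 to.py p1 0.0245
python3 - <<'E'
from h import *
c=camera("wrist"); im=c["img"].copy()
p=proj(c,(.6298,-.1232,.039)); cv2.drawMarker(im,tuple(int(v) for v in p),(0,255,255),0,14,1)
cv2.imwrite("pics/w2.png",im)
E
```

```text
time_s: 3.9
ee_pos: [0.6322, -0.12, 0.1114]
eef_rot: [0.727, 0.687, 0.001, -0.001]
contact_force: [-0.6, -0.1, -2.7]
grip_width: 0.0375
grasp_force: 40.0
time_s: 4.1
ee_pos: [0.6282, -0.124, 0.1118]
eef_rot: [0.728, 0.685, -0.001, -0.001]
contact_force: [-0.5, -0.1, -3.1]
grip_width: 0.0375
grasp_force: 40.0
t 4.1 pos [ 0.6282 -0.124   0.1118] F [-0.5 -0.1 -3.1] grip 0.0375 40.0
  turn deg [-0.14  0.03 -0.07] shift mm [ 1.   1.7 87.3]
```

View pics/w2.png

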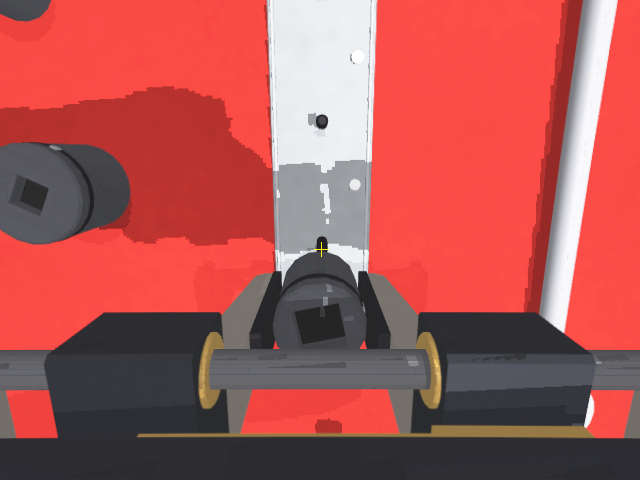

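The socket sits upright in the grip. The post tip is at (321,243), within a few pixels of its predicted spot at (321,250). Lowering now.

```bash
python3 -m inch '0 0 0 1 1.5 20 -1; 0 0 0 1 1.5 45 -1; 0 0 0 1 1.5 65 -1; 0 0 0 1 1.5 77 -1; 0 0 0 1 1.5 82 -1; 0 0 0 1 1.5 85 -1; 0 0 0 1 1.5 87 -1; 0 0 0 1 1.5 87 -1; 0 0 0 1 1.5 87 -1'; python3 to.py p1 0.0245
```

```text
time_s: 5.05
ee_pos: [0.6319, -0.1223, 0.0263]
eef_rot: [0.728, 0.686, 0.0, 0.0]
contact_force: [-0.3, -0.1, -2.2]
grip_width: 0.0376
grasp_force: 40.0
t 5.05 pos [ 0.6319 -0.1223  0.0263] F [-0.3 -0.1 -2.2] grip 0.0376 40.0
  turn deg [ 0.06  0.01 -0.02] shift mm [-1.1 -2.   1.8]
```

```bash
python3 -m inch '0 0 0 0 0 1 -1; 0 0 0 0 0 2 -1; 0 0 0 0 0 2 -1'; python3 to.py p1 0.0245
```

```text
time_s: 5.35
ee_pos: [0.6318, -0.1223, 0.0247]
eef_rot: [0.728, 0.686, 0.0, 0.0]
contact_force: [-1.8, 0.7, 5.7]
grip_width: 0.0375
grasp_force: 40.0
t 5.35 pos [ 0.6318 -0.1223  0.0247] F [-1.8  0.7  5.7] grip 0.0375 40.0
  turn deg [ 0.04  0.03 -0.02] shift mm [-1.1 -2.   0.2]
```

Rim contact: the force went from -2 to +6 N. Releasing and rising.

```bash
python3 -m inch '0 0 0 0 0 0 1; 0 0 0 0 0 0 1; 0 0 0 0 0 0 1; 0 0 0 0 0 0 1; 0 0 0 0 0 0 1; 0 0 0 0 0 -20 1; 0 0 0 0 0 -55 1; 0 0 0 0 0 -90 1; 0 0 0 0 0 -105 1; 0 0 0 0 0 -105 1'; python3 to.py s30 0.12
```

```text
time_s: 6.35
ee_pos: [0.633, -0.1224, 0.1309]
eef_rot: [0.728, 0.686, 0.001, 0.002]
contact_force: [-0.5, 0.0, -0.3]
grip_width: 0.092
grasp_force: 0.0
t 6.35 pos [ 0.633  -0.1224  0.1309] F [-0.5  0.  -0.3] grip 0.092 0.0
  turn deg [ 0.26  0.04 -0.02] shift mm [ 172.6 -205.7    9.8]
```

```bash
python3 -m inch '0 0 0 17 -21 10 1; 0 0 0 46 -55 10 1; 0 0 0 75 -89 10 1; 0 0 0 104 -124 10 1; 0 0 0 132 -158 10 1; 0 0 0 158 -189 10 1; 0 0 0 172 -206 10 1; 0 0 0 172 -206 10 1; 0 0 0 172 -206 10 1; 0 0 0 172 -206 10 1'; python3 to.py s30 0.0125
```

```text
time_s: 7.35
ee_pos: [0.4366, 0.0608, 0.118]
eef_rot: [0.728, 0.685, -0.0, -0.0]
contact_force: [0.4, -0.1, -0.3]
grip_width: 0.0919
grasp_force: 0.0
t 7.35 pos [0.4366 0.0608 0.118 ] F [ 0.4 -0.1 -0.3] grip 0.0919 0.0
  turn deg [-0.04  0.01 -0.12] shift mm [  1.4   1.4 105.5]
```

```bash
python3 -m inch '0 0 0 1 1 25 1; 0 0 0 1 1 60 1; 0 0 0 1 1 90 1; 0 0 0 1 1 105 1; 0 0 0 1 1 105 1; 0 0 0 1 1 105 -1; 0 0 0 1 1 105 -1; 0 0 0 1 1 105 -1; 0 0 0 1 1 105 -1; 0 0 0 1 1 105 -1'; python3 -m inch '0 0 0 0 0 0 -1; 0 0 0 0 0 0 -1; 0 0 0 0 0 0 -1' 45; python3 to.py p2 0.11
```

```text
time_s: 8.35
ee_pos: [0.4375, 0.0626, 0.0141]
eef_rot: [0.728, 0.686, 0.0, 0.0]
contact_force: [-0.5, 0.4, -0.5]
grip_width: 0.054
grasp_force: 0.0
time_s: 8.65
ee_pos: [0.4375, 0.0627, 0.0139]
eef_rot: [0.728, 0.686, 0.0, 0.0]
contact_force: [-1.3, -0.2, 4.6]
grip_width: 0.0459
grasp_force: 45.0
t 8.65 pos [0.4375 0.0627 0.0139] F [-1.3 -0.2  4.6] grip 0.0459 45.0
  turn deg [ 0.04  0.01 -0.02] shift mm [-89.4 203.1 -96. ]
```

```bash
python3 -m inch '0 0 0 0 0 -20 -1; 0 0 0 0 0 -55 -1; 0 0 0 0 0 -90 -1; 0 0 0 -15 34 -100 -1; 0 0 0 -32 73 -100 -1; 0 0 0 -50 114 -100 -1; 0 0 0 -68 154 -100 -1; 0 0 0 -82 186 -100 -1; 0 0 0 -89 203 -100 -1; 0 0 0 -89 203 -100 -1'; python3 -m inch '0 0 0 0 0 0 -1; 0 0 0 0 0 0 -1'; python3 to.py p2 0.026
```

```text
time_s: 9.65
ee_pos: [0.6353, -0.0404, 0.1117]
eef_rot: [0.729, 0.685, -0.001, -0.0]
contact_force: [-0.5, 0.1, -3.7]
grip_width: 0.0456
grasp_force: 45.0
time_s: 9.85
ee_pos: [0.6327, -0.0372, 0.1128]
eef_rot: [0.727, 0.686, -0.001, -0.001]
contact_force: [-0.9, 0.2, -4.8]
grip_width: 0.046
grasp_force: 45.0
t 9.85 pos [ 0.6327 -0.0372  0.1128] F [-0.9  0.2 -4.8] grip 0.046 45.0
  turn deg [-0.15 -0.02  0.06] shift mm [-1.4  2.4 86.8]
```

```bash
python3 -m inch '0 0 0 -1 1 20 -1; 0 0 0 -1 1 45 -1; 0 0 0 -1 1 65 -1; 0 0 0 -1 1 77 -1; 0 0 0 -1 1 82 -1; 0 0 0 -1 1 85 -1; 0 0 0 -1 1 86 -1; 0 0 0 -1 1 87 -1; 0 0 0 -1 1 88 -1; 0 0 0 -1 1 88 -1'; python3 to.py p2 0.026
```

```text
time_s: 10.85
ee_pos: [0.6357, -0.0394, 0.026]
eef_rot: [0.728, 0.686, 0.0, 0.0]
contact_force: [0.2, 0.1, -3.7]
grip_width: 0.0456
grasp_force: 45.0
t 10.85 pos [ 0.6357 -0.0394  0.026 ] F [ 0.2  0.1 -3.7] grip 0.0456 45.0
  turn deg [ 0.05  0.   -0.02] shift mm [ 0.6 -1.   0. ]
```

```bash
python3 -m inch '0 0 0 0 0 1 -1; 0 0 0 0 0 1.5 -1; 0 0 0 0 0 1.5 -1'
```

```text
time_s: 11.15
ee_pos: [0.6358, -0.0394, 0.026]
eef_rot: [0.728, 0.686, 0.0, 0.001]
contact_force: [-4.6, -1.0, 7.2]
grip_width: 0.046
grasp_force: 45.0
```

```bash
python3 -m inch '0 0 0 0 0 0 1; 0 0 0 0 0 0 1; 0 0 0 0 0 0 1; 0 0 0 0 0 0 1; 0 0 0 0 0 0 1; 0 0 0 0 0 -20 1; 0 0 0 0 0 -55 1; 0 0 0 0 0 -90 1; 0 0 0 0 0 -105 1; 0 0 0 0 0 -105 1'; python3 to.py s36 0.12
```

```text
time_s: 12.15
ee_pos: [0.6369, -0.0393, 0.1313]
eef_rot: [0.728, 0.686, 0.001, 0.002]
contact_force: [-0.8, 0.8, -0.6]
grip_width: 0.092
grasp_force: 0.0
t 12.15 pos [ 0.6369 -0.0393  0.1313] F [-0.8  0.8 -0.6] grip 0.092 0.0
  turn deg [ 0.26  0.01 -0.03] shift mm [ 280.2 -194.6   10.4]
```

```bash
python3 -m inch '0 0 0 25 -17 5 1; 0 0 0 60 -41 8 1; 0 0 0 96 -66 8 1; 0 0 0 132 -91 8 1; 0 0 0 168 -116 8 1; 0 0 0 204 -141 8 1; 0 0 0 240 -166 8 1; 0 0 0 265 -184 8 1; 0 0 0 280 -194 8 1; 0 0 0 280 -194 8 1'; python3 -m inch '0 0 0 0 0 0 1; 0 0 0 0 0 0 1'; python3 to.py s36 0.0135
```

```text
time_s: 13.15
ee_pos: [0.4557, 0.2538, 0.1195]
eef_rot: [0.726, 0.688, -0.001, -0.001]
contact_force: [-0.2, -0.1, 0.2]
grip_width: 0.092
grasp_force: 0.0
time_s: 13.35
ee_pos: [0.459, 0.25, 0.1202]
eef_rot: [0.729, 0.685, -0.001, 0.0]
contact_force: [0.4, -0.2, 0.0]
grip_width: 0.092
grasp_force: 0.0
t 13.35 pos [0.459  0.25   0.1202] F [ 0.4 -0.2  0. ] grip 0.092 0.0
  turn deg [-0.05  0.08 -0.15] shift mm [  2.2   0.5 106.7]
```

```bash
python3 -m inch '0 0 0 2 0 25 1; 0 0 0 2 0 60 1; 0 0 0 2 0 90 1; 0 0 0 2 0 106 1; 0 0 0 2 0 106 1; 0 0 0 2 0 106 -1; 0 0 0 2 0 106 -1; 0 0 0 2 0 106 -1; 0 0 0 2 0 106 -1; 0 0 0 2 0 106 -1'; python3 -m inch '0 0 0 0 0 0 -1; 0 0 0 0 0 0 -1; 0 0 0 0 0 0 -1' 50; python3 to.py p3 0.11
```

```text
time_s: 14.35
ee_pos: [0.4589, 0.2539, 0.0156]
eef_rot: [0.728, 0.686, 0.0, 0.0]
contact_force: [-0.2, 0.3, -0.4]
grip_width: 0.0543
grasp_force: 4.3
time_s: 14.65
ee_pos: [0.4589, 0.2539, 0.0156]
eef_rot: [0.728, 0.686, 0.0, 0.0]
contact_force: [-0.4, -1.5, 6.0]
grip_width: 0.0537
grasp_force: 50.0
t 14.65 pos [0.4589 0.2539 0.0156] F [-0.4 -1.5  6. ] grip 0.0537 50.0
  turn deg [ 0.05 -0.   -0.  ] shift mm [-196.3  192.4  -94.2]
```

```bash
python3 -m inch '0 0 0 0 0 -20 -1; 0 0 0 0 0 -55 -1; 0 0 0 0 0 -90 -1; 0 0 0 -25 25 -100 -1; 0 0 0 -55 54 -100 -1; 0 0 0 -85 83 -100 -1; 0 0 0 -115 112 -100 -1; 0 0 0 -145 142 -100 -1; 0 0 0 -173 170 -100 -1; 0 0 0 -189 185 -100 -1'; python3 -m inch '0 0 0 -7 7 0 -1; 0 0 0 -7 7 0 -1; 0 0 0 -7 7 0 -1; 0 0 0 -7 7 0 -1'; python3 to.py p3 0.0275
```

```text
time_s: 15.65
ee_pos: [0.6328, 0.0495, 0.1133]
eef_rot: [0.729, 0.684, -0.001, 0.0]
contact_force: [-0.4, 0.7, -4.7]
grip_width: 0.0533
grasp_force: 50.0
time_s: 16.05
ee_pos: [0.6373, 0.049, 0.1149]
eef_rot: [0.727, 0.687, -0.0, -0.001]
contact_force: [-0.5, -0.0, -5.2]
grip_width: 0.0531
grasp_force: 50.0
t 16.05 pos [0.6373 0.049  0.1149] F [-0.5 -0.  -5.2] grip 0.0531 50.0
  turn deg [-0.07 -0.05  0.16] shift mm [-2.5  2.3 87.4]
```

```bash
python3 -m inch '0 0 0 -2 1 20 -1; 0 0 0 -2 1 45 -1; 0 0 0 -2 1 65 -1; 0 0 0 -2 1 77 -1; 0 0 0 -2 1 82 -1; 0 0 0 -2 1 85 -1; 0 0 0 -2 1 87 -1; 0 0 0 -2 1 88 -1; 0 0 0 -2 1 89 -1; 0 0 0 -2 1 89 -1'; python3 -m inch '0 0 0 0 0 0.5 -1; 0 0 0 0 0 0.5 -1'; python3 to.py p3 0.0275
```

```text
time_s: 17.05
ee_pos: [0.64, 0.0447, 0.0276]
eef_rot: [0.728, 0.686, 0.0, 0.001]
contact_force: [-3.3, -0.1, 4.3]
grip_width: 0.0533
grasp_force: 50.0
time_s: 17.25
ee_pos: [0.64, 0.0447, 0.0277]
eef_rot: [0.728, 0.686, 0.0, 0.001]
contact_force: [-4.8, -0.0, 10.1]
grip_width: 0.0536
grasp_force: 50.0
t 17.25 pos [0.64   0.0447 0.0277] F [-4.8 -0.  10.1] grip 0.0536 50.0
  turn deg [ 0.08  0.02 -0.03] shift mm [ 1.7 -0.8  0.2]
```

Contact at 10 N. Releasing.

```bash
python3 -m inch '0 0 0 0 0 0 1; 0 0 0 0 0 0 1; 0 0 0 0 0 0 1; 0 0 0 0 0 0 1; 0 0 0 0 0 0 1; 0 0 0 0 0 -20 1; 0 0 0 0 0 -55 1; 0 0 0 0 0 -90 1; 0 0 0 0 0 -105 1; 0 0 0 0 0 -105 1'; python3 to.py s41 0.12
```

```text
time_s: 18.25
ee_pos: [0.6409, 0.0448, 0.1328]
eef_rot: [0.728, 0.686, 0.002, 0.001]
contact_force: [-0.6, 0.1, 0.1]
grip_width: 0.0918
grasp_force: 0.0
t 18.25 pos [0.6409 0.0448 0.1328] F [-0.6  0.1  0.1] grip 0.0918 0.0
  turn deg [ 0.26 -0.02 -0.03] shift mm [-129.5 -177.5   12. ]
```

```bash
python3 -m inch '0 0 0 -12 -17 10 1; 0 0 0 -36 -50 10 1; 0 0 0 -60 -83 10 1; 0 0 0 -85 -116 10 1; 0 0 0 -108 -148 10 1; 0 0 0 -123 -169 10 1; 0 0 0 -129 -177 10 1; 0 0 0 -129 -177 10 1; 0 0 0 -129 -177 10 1; 0 0 0 -129 -177 10 1'; python3 to.py s41 0.0145
python3 - <<'E'
from h import *
c=camera("scene"); cv2.imwrite("pics/s2.png",cv2.resize(c["img"][120:380,110:470],None,fx=2.2,fy=2.2,interpolation=2))
E
```

```text
time_s: 19.25
ee_pos: [0.4563, -0.0726, 0.1204]
eef_rot: [0.727, 0.686, 0.001, -0.0]
contact_force: [0.6, 0.5, -0.6]
grip_width: 0.0918
grasp_force: 0.0
t 19.25 pos [ 0.4563 -0.0726  0.1204] F [ 0.6  0.5 -0.6] grip 0.0918 0.0
  turn deg [ 0.04 -0.05  0.07] shift mm [ -1.4  -0.2 105.9]
```

View pics/s2.png

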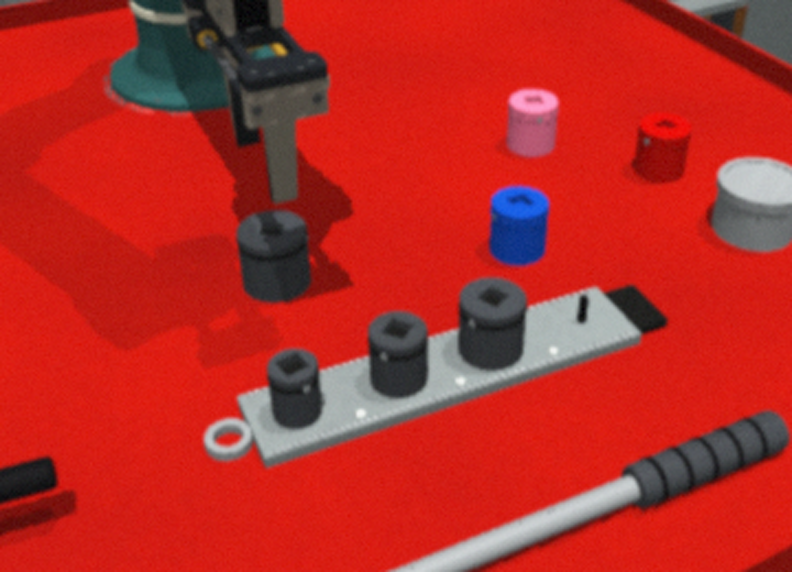

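Three sockets stand upright and seated on the rack: crop (295,388), (398,355) and (492,323). The last post is free at (582,310), and the fingers are above the 62 mm socket at (274,255).

```bash
python3 -m inch '0 0 0 -1 0 25 1; 0 0 0 -1 0 60 1; 0 0 0 -1 0 90 1; 0 0 0 -1 0 105 1; 0 0 0 -1 0 105 1; 0 0 0 -1 0 105 -1; 0 0 0 -1 0 105 -1; 0 0 0 -1 0 105 -1; 0 0 0 -1 0 105 -1; 0 0 0 -1 0 105 -1'; python3 -m inch '0 0 0 0 0 0 -1; 0 0 0 0 0 0 -1; 0 0 0 0 0 0 -1' 58; python3 to.py p4 0.13
```

```text
time_s: 20.3
ee_pos: [0.4558, -0.0748, 0.0164]
eef_rot: [0.728, 0.686, 0.001, 0.001]
contact_force: [1.4, 0.2, 5.6]
grip_width: 0.0613
grasp_force: 50.0
time_s: 20.6
ee_pos: [0.4558, -0.0748, 0.0164]
eef_rot: [0.728, 0.686, 0.0, 0.001]
contact_force: [-0.2, 0.7, 6.9]
grip_width: 0.0615
grasp_force: 58.0
t 20.6 pos [ 0.4558 -0.0748  0.0164] F [-0.2  0.7  6.9] grip 0.0615 58.0
  turn deg [ 0.1   0.02 -0.04] shift mm [ 216.9  176.5 -113.4]
```

```bash
python3 -m inch '0 0 0 0 0 -20 -1; 0 0 0 0 0 -55 -1; 0 0 0 0 0 -90 -1; 0 0 0 20 16 -105 -1; 0 0 0 51 41 -105 -1; 0 0 0 82 66 -105 -1; 0 0 0 113 92 -105 -1; 0 0 0 144 117 -105 -1; 0 0 0 175 142 -105 -1; 0 0 0 200 163 -105 -1'; python3 -m inch '0 0 0 12 10 0 -1; 0 0 0 17 13 0 -1; 0 0 0 17 13 0 -1; 0 0 0 17 13 0 -1'; python3 to.py p4 0.0285
```

```text
time_s: 21.6
ee_pos: [0.6291, 0.1169, 0.1186]
eef_rot: [0.728, 0.686, -0.001, -0.001]
contact_force: [0.8, 0.1, -7.7]
grip_width: 0.0613
grasp_force: 58.0
time_s: 22.0
ee_pos: [0.6422, 0.1299, 0.1195]
eef_rot: [0.728, 0.685, -0.002, -0.0]
contact_force: [-0.1, -1.2, -8.4]
grip_width: 0.0617
grasp_force: 58.0
t 22.0 pos [0.6422 0.1299 0.1195] F [-0.1 -1.2 -8.4] grip 0.0617 58.0
  turn deg [-0.15  0.1  -0.07] shift mm [ 1.6  2.7 91. ]
```

```bash
python3 -m inch '0 0 0 1 1 20 -1; 0 0 0 1 1 45 -1; 0 0 0 1 1 67 -1; 0 0 0 1 1 80 -1; 0 0 0 1 1 86 -1; 0 0 0 1 1 89 -1; 0 0 0 1 1 91 -1; 0 0 0 1 1 92 -1; 0 0 0 1 1 93 -1; 0 0 0 1 1 93 -1'; python3 -m inch '0 0 0 0 0 0.5 -1; 0 0 0 0 0 0.5 -1'; python3 to.py p4 0.0285
```

```text
time_s: 23.0
ee_pos: [0.6452, 0.1326, 0.0285]
eef_rot: [0.728, 0.686, 0.001, 0.0]
contact_force: [-0.3, -0.3, -3.7]
grip_width: 0.0613
grasp_force: 58.0
time_s: 23.2
ee_pos: [0.6452, 0.1326, 0.0285]
eef_rot: [0.728, 0.686, 0.0, 0.0]
contact_force: [-4.2, -1.3, 4.9]
grip_width: 0.0616
grasp_force: 58.0
t 23.2 pos [0.6452 0.1326 0.0285] F [-4.2 -1.3  4.9] grip 0.0616 58.0
  turn deg [ 0.08  0.   -0.02] shift mm [-1.5 -0.3 -0. ]
```

```bash
python3 -m inch '0 0 0 0 0 0 1; 0 0 0 0 0 0 1; 0 0 0 0 0 0 1; 0 0 0 0 0 0 1; 0 0 0 0 0 0 1; 0 0 0 0 0 -20 1; 0 0 0 0 0 -55 1; 0 0 0 0 0 -90 1; 0 0 0 0 0 -110 1; 0 0 0 0 0 -130 1'; python3 -m inch '0 0 0 0 -40 -20 1; 0 0 0 0 -80 -30 1; 0 0 0 0 -120 -30 1; 0 0 0 0 -160 -30 1; 0 0 0 0 -200 -30 1; 0 0 0 0 -220 -30 1; 0 0 0 0 -220 -30 1; 0 0 0 0 -220 -30 1'
python3 - <<'E'
from h import *
T=camera("top"); S=camera("scene")
cv2.imwrite("pics/f1.png",np.vstack([cv2.resize(T["img"][130:210,250:490],None,fx=3,fy=3),cv2.resize(S["img"][220:330,190:430],None,fx=3,fy=3)]))
R,_=cv2.Rodrigues(T["rvec"])
for c,n in ((T,"top"),(S,"scene")):
    for k,x,y,h in (("24",.6298,-.1232,.062),("30",.6348,-.0387,.065),("36",.6393,.0465,.068),("41",.6448,.1312,.072)):
        print(n,k,proj(c,(x,y,h)).round(1))
    print([ce.tolist() for ce,s in dark(c,50,10,120)[0] if 140<ce[0]<480 and 140<ce[1]<330])
E
```

```text
time_s: 24.2
ee_pos: [0.6449, 0.1326, 0.1586]
eef_rot: [0.728, 0.686, 0.001, 0.0]
contact_force: [-0.1, -0.0, -0.7]
grip_width: 0.0922
grasp_force: 0.0
time_s: 25.0
ee_pos: [0.4259, 0.1456, 0.1876]
eef_rot: [0.728, 0.686, 0.001, 0.001]
contact_force: [0.2, 0.3, -0.3]
grip_width: 0.0922
grasp_force: 0.0
top 24 [437.9 162.7]
top 30 [391.4 159.5]
top 36 [343.8 156.6]
top 41 [296.1 153.3]
[[294.4, 152.0], [346.3, 155.8], [392.9, 157.0], [439.5, 160.8], [276.2, 168.8], [431.0, 169.4], [295.4, 169.1], [345.2, 170.2], [390.6, 172.3], [313.3, 232.0], [203.0, 267.6], [208.0, 275.8]]
scene 24 [242.2 284.4]
scene 30 [290.  268.8]
scene 36 [334.7 254. ]
scene 41 [376.5 240.1]
[[379.1, 240.3], [333.7, 255.0], [289.8, 269.4], [373.6, 269.4], [242.6, 285.6], [450.4, 323.1]]
```

View pics/f1.png

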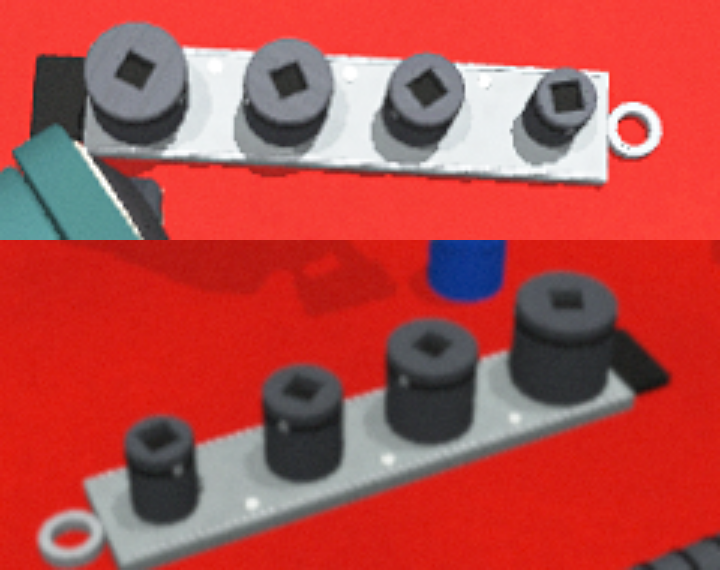

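All four sockets stand seated and in order from the eye: top-view holes at (439,161), (393,157), (346,156) and (294,152), each within 3 px of where it should be. The gripper is clear, so I'm handing in.

```bash
python3 -c "
from station import *
print(close_job())"
```

```text
the job is handed in; nothing more can be done
None
```

I put all four sockets on the rack in size order from the hanging eye, each seated on its own post in the final pictures, and handed the job in at about 25 s; the tin was never touched, and no verdict came back.

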